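# Clip a wooden blank into the drilling jig

## Task

Load the loose flat wooden blank into the drilling jig so that it can be drilled: swing the red-handled spring clip up until it stays open, slide the blank under it, flush along the aluminium fence and pressed up snugly against the blue stop, and then ease the clip down by its handle onto the blank without ever letting it snap shut. The stop is already set and only lightly tightened, so feel for it and push gently: it must keep its place. Leave the clip pressing on the blank, let go of everything, and leave the other things on the bench where they are.

Things in the scene. Friction and masses are not known exactly. Their poses are not given: they have to be found in the camera images.
- blank: loose flat wooden block, 150 long x 60 wide x 22 thick (mm), 0.08 to 0.17 kg, lying flat on the bench; origin at the centre of its underside, x across its width, y along its length, z up. Either end may go first.
- jig: drilling jig fixed on the bench: plywood base, top 15 mm above the bench. Origin at bench level; x is the way the blank slides in (from the open near end toward the clip's hinge), y to the left of it, z up. Base spans x -95 to +83, y -64 to +52 mm. A home blank has its centre line on y = 0 and overhangs the base's near edge by about 40 to 60 mm; hold it there by its long sides, clear of the fence.
- fence (a point): middle of the long face of the aluminium fence that the blank's side goes against, at jig x -17.5, y +30 mm, axes as the jig's. The fence is a bar on the left of the jig, from jig x -75 to +40, y +30 to +45, rising 14 mm above the base top.
- stop: blue adjustable stop, a bar 20 thick, from jig y -58 to +22, 12 high on the base top; origin on its near face, at jig y 0, at the base top, axes as the jig's; the blank's end goes flat against it. Set anywhere from jig x -5 to +15 mm. Only a thumb nut's friction holds it: pushed with more than about 10 N it slips and loses its setting.
- clip (a joint): angle of the spring clip, rad, growing as it lifts. 0: empty, on its own rest (pad 12 mm above the base top, so the blank cannot go under); about 0.115: lying on the blank; 1.0: fully open. Over-centre spring: below 0.5 it pulls down and snaps shut if let go, above 0.5 it throws the clip open and keeps it there. About 7 N at the handle moves it from either end; it presses the blank with about 7 N.
- clip_grip (a point): middle of the clip's red handle, a cross bar 28 mm long (along the jig's y), 17 mm in diameter, on the free end of the 14 mm wide steel arm; pinch it by its two ends from above. It swings on a 130 mm arc about clip_hinge: 127 mm before and 30 mm above the hinge at 0.12 rad, 58 before and 117 above when open, still leaning over the last 25 mm before the stop.
- clip_hinge (a point): the clip's hinge pin at jig x +50, y 0, z +48 mm; its axis is the jig's y. The clip's 18 mm rubber pad is 85 mm before it and rests on the blank's middle line.
- bit_box: green box, 51 x 76 x 50 mm, a bystander on the left; origin at the centre of its underside.
- sanding_block: brown cork sanding block, 64 x 107 x 31 mm, a bystander on the right; origin at the centre of its underside.
Not all that is in view belongs to the job. What is shaped like the blank but orange is not meant.

How it is judged (in metres and radians):
On the way, in this order (a step that is already met when the one before it is completed fails the run):
1. the clip is swung up and open (value of joint clip above 0.9 rad), for 0.2 s.
2. with the clip still open, the blank lies on the base, flush along the fence and pressed up against the stop (x of blank in the frame of stop between -0.0767 and -0.0735 m and y of blank in the frame of jig between -0.0017 and 0.0015 m and angle between the y axis of blank and the x axis of jig, either way round below 0.02 rad and z of blank in the frame of jig between 0.013 and 0.0165 m and value of joint clip above 0.8 rad and contact force between blank and stop above 1 N), for 0.1 s.
At the end, for the whole second after the job is handed in: The blank lies flat on the jig's base, its long side flush with the fence (within 1.5 mm and 0.02 rad), its end against the stop (within 1.5 mm), the clip lies on it (0.09 to 0.15 rad) and presses it down, and everything is at rest and let go (x of blank in the frame of stop between -0.0767 and -0.0735 m and y of blank in the frame of jig between -0.0017 and 0.0015 m and angle between the y axis of blank and the x axis of jig, either way round below 0.02 rad and z of blank in the frame of jig between 0.013 and 0.0165 m and value of joint clip between 0.09 and 0.15 rad and contact force between jig and blank above 4 N and linear speed of blank below 0.01 m/s and contact force between the fingers and blank below 0.1 N); the robot touches nothing.
It fails at once if the stop is pushed out of its setting (by more than 1.5 mm) (distance of stop from where it was at the start of the episode above 0.0015 m).
It fails at once if the clip snaps down (faster than 6 rad/s) (velocity of joint clip below -6 rad/s).
It fails at once if the blank is forced against the jig (more than 90 N over all its contacts) (contact force between blank and jig above 90 N).
It fails at once if a bystander is pushed away (more than 30 mm) (distance of any of bit_box, sanding_block from where it was at the start of the episode above 0.03 m).
It also fails if it takes over 67 s, if anything falls off the work surface, if the arm or the gripper's body presses on something with over 40 N, if the wrist force passes 120 N, or if a joint passes its speed limit or range.

## Robot

A 6-joint arm with a two-finger parallel gripper is mounted at the origin on a cart in front of the work surface, level with it; the furniture and walls round the work are solid. World frame = base frame: x ahead of the robot, y to its left, z up, the work surface at z = 0. Lengths are in mm, angles in rad, forces in N, time in s.
With the tool pointing down it reaches from about 375 to 975 mm from the base axis. Payload 3.8 kg.
Tool frame: the origin (TCP) lies between the finger pads; the fingertips stand 19 mm ahead of it and the grasp point (between the pads) is the TCP; z points along the fingers, y is the line along which they close (so a half turn about z gives the same grasp; the last joint's range is limited). The gripper opens to 88 mm and grips with 3 to 60 N. Pads are 18 mm wide; open, the fingers measure 123 mm over their backs; the gripper's body (75 mm by 187 mm) begins 45 mm behind the grasp point.
Start: joints at [1.096, 0.264, 1.604, -0, 1.274, -0.037], TCP at [286.162, 611.334, 229.206] pointing down, gripper open.
Joint ranges: [-2.63, 2.63], [-0.94, 2.18], [0.31, 2.57], [-1.31, 4.45], [0, 2.66], [-2.55, 2.55]. Speed limits (rad/s): [2.57, 2.57, 3.14, 3.14, 3.14, 3.14].

## Interface

Orientations are given as a rotation vector (axis times angle).
In Python, from bench import robot gives the robot as it stands.
- The arm moves only by the tool arm_command, never from a script. Its argument "motion" is one flat list of numbers, 7 for each row, row after row: the closure, from -1 (fully open) to 1 (shut), so that 0 is half open, then the shift along the world's x, y, z in mm, then the turn, a rotation vector about the world's x, y, z in degrees. In form: [jaw, tx, ty, tz, rx, ry, rz, jaw, tx, ty, tz, rx, ry, rz, ...]. A call has 1 to 20 rows; each row shifts and turns the commanded pose from where the row before left it; what a row does not reach is not made up. A row lasts 1/10 s, in which the tool goes at most 50 mm and 8.59 degrees, less where a joint would pass 70% of its speed; a pose out of reach is approached as far as the arm can. A call is refused whole if a number of a shift passes 50 or a number of a turn 8.59, either way. A call with a gripper value outside its range is refused whole. The fingers move at their own pace and stop on an object; "squeeze" is the grip in N (left out, the last holds). Time passes only in rows, so rows that do not move let the fingers close. It gives the time, the measured TCP pose, the force, the opening and the grip force at its end, in the units of the state.
- robot.read_state(): the state, without advancing time (a new reading comes with each control period).
- robot.get_image(name): name is "scene" or "top"; returns the picture (384x512x3 uint8, red, green, blue); there is no depth.
- robot.camera_model(name): a dict with "mtx" (3x3 intrinsics, pixels), "R" (3x3) and "t" (3): a world point X has camera coordinates R X + t. Camera axes: x right, y down, z forward; pixel columns grow to the right and rows downward; lengths in mm; the calibration is good to about 2 mm. A picture is of the moment at which its call begins. camera_model takes no time and is no camera call.
- robot.close_job(): hands the job in; it is judged then, once.
The state is a dict: "t": time; "joint_positions": joint angles; "qd": joint speeds; "joint_efforts": joint torques, N m; "tcp_pos": TCP position; "orientation": TCP orientation; "wrist_force": force on the tool from outside, world axes, zero at the start; "wrist_torque": the same for the moment, N m; "width": finger opening in mm; "gripper_force": force on a finger pad.
Only numpy, scipy, OpenCV 4.12 (cv2) and the standard library are available. Lean on these libraries where they do the work, as an engineer would, in place of code of your own. Each camera call takes 0.05 s, during which the arm holds its last target. There are 200 camera calls.

## Working session

There is one attempt and no reset: what is moved stays moved. The work goes in short steps, Python scripts to look and compute and a tool call to move; the robot and the scene stay as the last step left them, time stands still between calls to the robot, and variables do not carry over. Pictures are saved under pics/ and viewed, at most 11 in all, crops included, and the job is handed in when it is done.

Besides the shell and the picture viewer there is one more tool, called after ">>>" as name(argument=value, ...) on one line, values as JSON. arm_command: Moves the arm, as the interface text tells. Its arguments: {"type":"object","properties":{"motion":{"type":"array"},"squeeze":{"type":"number"}},"required":["motion"]}

```bash
mkdir -p pics; cat > h.py <<'E'
from bench import robot
import numpy as np, cv2
def snap(n,f):
    im=robot.get_image(n); cv2.imwrite(f'pics/{f}.png',im[:,:,::-1]); return im
def ray(n,uv,z):
    m=robot.camera_model(n);K=np.array(m['mtx']);R=np.array(m['R']);t=np.array(m['t'])
    d=R.T@np.linalg.inv(K)@np.array([uv[0],uv[1],1.]);c=-R.T@t
    return c+d*(z-c[2])/d[2]
def proj(n,X):
    m=robot.camera_model(n);p=np.array(m['mtx'])@(np.array(m['R'])@np.array(X)+np.array(m['t']));return p[:2]/p[2]
E
python3 - <<'E'
from h import *
a=snap('scene','s0');b=snap('top','t0')
for n in('scene','top'):
    m=robot.camera_model(n);print(n,(-np.array(m['R']).T@np.array(m['t'])).round(),np.array(m['mtx'])[0,0])
print(robot.read_state())
E
```

```text
scene [-635. -693. 1235.] 496.148219947408
top [ 292.  -14. 1575.] 465.46813434983375
{'t': 0.1, 'joint_positions': array([ 1.09611204e+00,  2.64712579e-01,  1.60520198e+00, -1.63971171e-05,
        1.27371446e+00, -3.69102609e-02]), 'qd': array([-0.00026725, -0.00200278, -0.00285365, -0.00153734,  0.00234905,
        0.00126688]), 'joint_efforts': array([ 7.26231010e-04, -5.03619647e+01, -3.58071470e+01,  7.30977883e-02,
        2.34306377e-02, -1.85270738e-05]), 'tcp_pos': array([285.86427563, 610.76057555, 228.00825404]), 'orientation': array([-0.68205957, -3.06614542,  0.00310037]), 'wrist_force': array([-0.89748331, -0.15558559, -0.55398024]), 'wrist_torque': array([ 0.0040402 , -0.01072332, -0.00985252]), 'gripper_force': 0.0, 'width': 88.18378825079235}
```

View pics/s0.png

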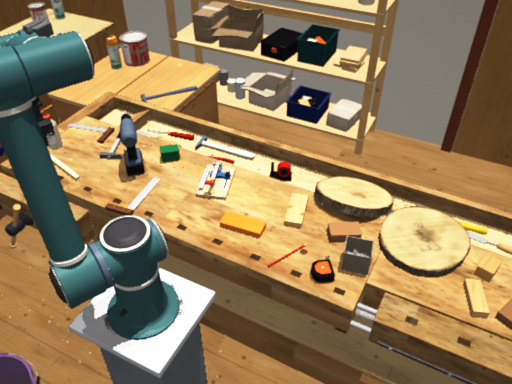

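View pics/t0.png

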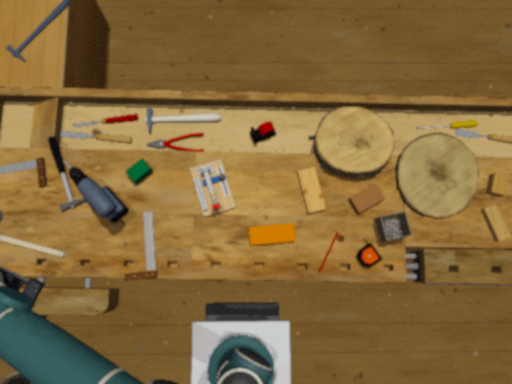

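The top view shows the jig at about (212,188), the red handle near (215,208), the green box at (139,171) and the cork block at (366,198). The block-shaped things are pale wood at (312,190), orange at (272,234), which is excluded, and pale wood at (497,222), which looks too small and is off to the side. The one at (312,190) fits 150x60, at roughly 45x18 px. I'll confirm it in a crop.

```bash
python3 - <<'E'
from h import *
t=cv2.imread('pics/t0.png');s=cv2.imread('pics/s0.png')
a=cv2.resize(t[155:225,180:340],None,fx=5,fy=5,interpolation=cv2.INTER_CUBIC)
b=cv2.resize(s[155:205,180:260],None,fx=5,fy=5,interpolation=cv2.INTER_CUBIC)
c=cv2.resize(s[180:240,265:345],None,fx=5,fy=5,interpolation=cv2.INTER_CUBIC)
o=np.zeros((600,800,3),np.uint8);o[:350]=a;o[350:600,:400]=b;o[350:600,400:]=c[:250]
cv2.imwrite('pics/c0.png',o)
hsv=cv2.cvtColor(t,cv2.COLOR_BGR2HSV)
for y,x in((190,312),(180,308),(205,317),(190,330),(175,290),(222,497)):print((y,x),hsv[y,x])
for n,im in(('top',t),('scene',s)):
  h=cv2.cvtColor(im,cv2.COLOR_BGR2HSV)
  for nm,m,box in (('red',((h[...,0]<8)|(h[...,0]>172))&(h[...,1]>120)&(h[...,2]>70),0),('blue',(h[...,0]>100)&(h[...,0]<130)&(h[...,1]>100)&(h[...,2]>60),0)):
    m=m.astype(np.uint8); k,l,st,ce=cv2.connectedComponentsWithStats(m)
    for i in range(1,k):
      u,v=ce[i]
      if (n=='top' and 185<u<240 and 155<v<220) or(n=='scene' and 190<u<240 and 155<v<205):print(n,nm,ce[i].round(1),st[i],ray(n,ce[i],27).round(0))
E
```

```text
(190, 312) [ 19 138 205]
(180, 308) [ 19 137 206]
(205, 317) [ 20 132 207]
(190, 330) [ 18 166 161]
(175, 290) [ 20 157 179]
(222, 497) [ 20 141 181]
top red [215.4 205.9] [212 203   8   7  35] [529.  86.  27.]
top blue [215.4 179.1] [211 177  10   6  37] [621.  87.  27.]
top blue [204.1 182.4] [203 181   3   4   9] [609. 125.  27.]
scene red [222.9 158.9] [210 156  24   7  51] [709. 128.  27.]
scene red [208.7 182.1] [205 180   8   5  28] [560. 106.  27.]
scene blue [210.8 173.2] [210 172   2   3   4] [609. 126.  27.]
scene blue [222. 175.] [216 172  14   7  51] [619.  82.  27.]
```

View pics/c0.png

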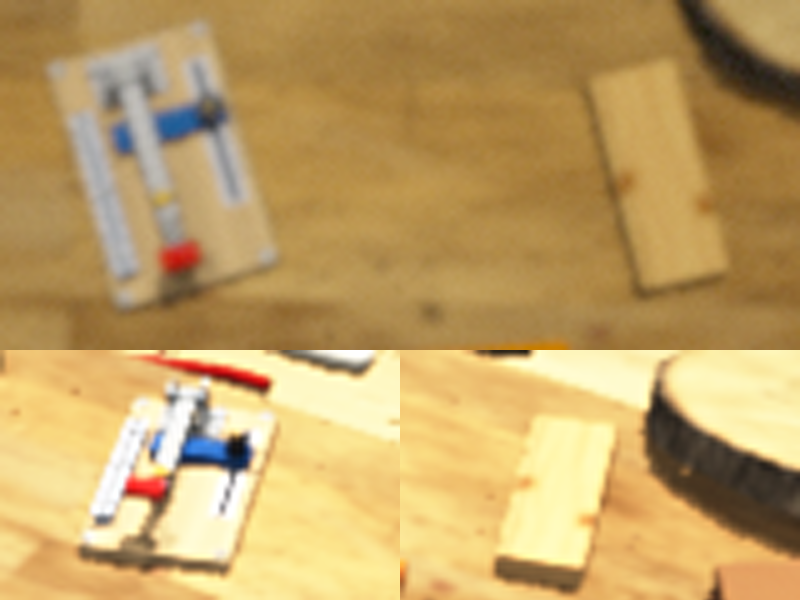

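The crop confirms it: plain pale wood with its long sides running (590,75)-(640,290) in crop pixels, and square ends. The jig's corner dots are at crop (55,70), (200,30), (267,256) and (125,298), with the handle at (180,257).

```bash
python3 - <<'E'
from h import *
t=cv2.imread('pics/t0.png')
f=8
def up(x0,y0,x1,y1):
    return cv2.resize(t[y0:y1,x0:x1],None,fx=f,fy=f,interpolation=cv2.INTER_CUBIC)
def px(p,x0,y0): return ((np.array(p)+.5)/f-.5)+[x0,y0]
def rect(mask,x0,y0,z):
    c=max(cv2.findContours(mask,cv2.RETR_EXTERNAL,cv2.CHAIN_APPROX_NONE)[0],key=cv2.contourArea)
    P=np.array([ray('top',px(p,x0,y0),z)[:2] for p in c[:,0]],np.float32)
    r=cv2.minAreaRect(P); b=cv2.boxPoints(r); return np.round(r[0],1),np.round(r[1],1),round(r[2],2),b.round(0).tolist(),P
# blank
x0,y0,x1,y1=290,160,334,220
u=cv2.cvtColor(up(x0,y0,x1,y1),cv2.COLOR_BGR2HSV)
for th in(180,188,195):
    m=((u[...,2]>th)&(u[...,1]<152)).astype(np.uint8)*255
    m=cv2.morphologyEx(cv2.morphologyEx(m,cv2.MORPH_CLOSE,np.ones((17,17))),cv2.MORPH_OPEN,np.ones((25,25)))
    r=rect(m,x0,y0,22);print('blank',th,r[:4])
# jig base
x0,y0,x1,y1=184,154,242,222
u=cv2.cvtColor(up(x0,y0,x1,y1),cv2.COLOR_BGR2HSV)
for th in(120,130):
    m=((u[...,1]<th)|((u[...,0]>95)&(u[...,0]<130))).astype(np.uint8)*255
    m=cv2.morphologyEx(cv2.morphologyEx(m,cv2.MORPH_CLOSE,np.ones((31,31))),cv2.MORPH_OPEN,np.ones((31,31)))
    r=rect(m,x0,y0,15);print('jig',th,r[:4])
for nm,c in dict(d1=(53,70),d2=(199,29),d3=(267,256),d4=(125,298)).items():
    print(nm,ray('top',(np.array(c)+.5)/5-.5+[180,155],15).round(1))
E
```

```text
blank 180 (array([ 587.3, -239.8]), array([149.2,  58.9]), 13.32, [[508.0, -228.0], [521.0, -286.0], [667.0, -251.0], [653.0, -194.0]])
blank 188 (array([ 586.9, -239.9]), array([146.6,  55.8]), 13.2, [[509.0, -230.0], [522.0, -284.0], [665.0, -250.0], [652.0, -196.0]])
blank 195 (array([ 586.6, -240.3]), array([144. ,  51.9]), 13.05, [[511.0, -231.0], [522.0, -282.0], [663.0, -249.0], [651.0, -199.0]])Traceback (most recent call last):
  File "<stdin>", line 24, in <module>
  File "<stdin>", line 9, in rect
  File "h.py", line 6, in ray
    m=robot.camera_model(n);K=np.array(m['mtx']);R=np.array(m['R']);t=np.array(m['t'])
ValueError: time passes only in moves, steps and waits
```

```bash
cat >> h.py <<'E'
import functools
_cm=functools.lru_cache(None)(robot.camera_model)
def ray(n,uv,z):
    m=_cm(n);K=np.array(m['mtx']);R=np.array(m['R']);t=np.array(m['t'])
    d=R.T@np.linalg.inv(K)@np.array([uv[0],uv[1],1.]);c=-R.T@t
    return c+d*(z-c[2])/d[2]
def proj(n,X):
    m=_cm(n);p=np.array(m['mtx'])@(np.array(m['R'])@np.array(X)+np.array(m['t']));return p[:2]/p[2]
E
python3 - <<'E'
from h import *
t=cv2.imread('pics/t0.png');f=8
x0,y0,x1,y1=184,154,242,222
u=cv2.cvtColor(cv2.resize(t[y0:y1,x0:x1],None,fx=f,fy=f,interpolation=cv2.INTER_CUBIC),cv2.COLOR_BGR2HSV)
px=lambda p:((np.array(p)+.5)/f-.5)+[x0,y0]
for th in(120,130,140):
    m=((u[...,1]<th)|((u[...,0]>95)&(u[...,0]<130))).astype(np.uint8)*255
    m=cv2.morphologyEx(cv2.morphologyEx(m,cv2.MORPH_CLOSE,np.ones((31,31))),cv2.MORPH_OPEN,np.ones((31,31)))
    c=max(cv2.findContours(m,cv2.RETR_EXTERNAL,cv2.CHAIN_APPROX_NONE)[0],key=cv2.contourArea)
    P=np.array([ray('top',px(p),15)[:2] for p in c[:,0]],np.float32)
    r=cv2.minAreaRect(P);print('jig',th,np.round(r[0],1),np.round(r[1],1),round(r[2],2))
D={nm:ray('top',(np.array(c)+.5)/5-.5+[180,155],15)[:2].round(1) for nm,c in dict(d1=(53,70),d2=(199,29),d3=(267,256),d4=(125,298)).items()}
print(D)
d=(D['d1']-D['d4'])+(D['d2']-D['d3']);th=np.arctan2(d[1],d[0]);print('yaw',np.degrees(th))
c=sum(D.values())/4
R=np.array([[np.cos(th),-np.sin(th)],[np.sin(th),np.cos(th)]]);o=c-R@[-6,-6];print('origin',o)
for nm,p in dict(handle=(50-127,0),hinge=(50,0),fence=(-17.5,30)).items(): print(nm,(o+R@p).round(1))
# checks: project handle / fence / stop into both images
w=lambda x,y,z:np.r_[o+R@[x,y],z]
for n in('top','scene'):print(n,'handle',proj(n,w(-79,0,64)).round(1),'fence ends',proj(n,w(-75,37.5,29)).round(1),proj(n,w(40,37.5,29)).round(1))
E
```

```text
jig 120 [595.4  98.7] [182.1 117.7] 16.32
jig 130 [590.  116.8] [195.7 171.6] 11.12
jig 140 [604.4  98.1] [219.9 195.3] 1.2
{'d1': array([659.9, 174.2]), 'd2': array([688.8,  74.4]), 'd3': array([530.5,  27.1]), 'd4': array([502.1, 122.8])}
yaw 17.34060666288572
origin [599.26399008 107.14060757]
handle [525.8  84.2]
hinge [647. 122.]
fence [573.6 130.6]
top handle [215.4 205.6] fence ends [205.  209.4] [195.3 177.3]
scene handle [208.3 181.9] fence ends [199.3 187.3] [206.6 168.3]
```

The handle and fence projections match both images to within 0.5 px. The jig origin is about (599,107) with yaw about 17°. The blank's centre is (587,-240) with its axis at 13.2°. I'll move above the handle and align the closing axis with jig y.

>>> arm_command(motion=[-1,14,-31,-4,0,0,-8.1,-1,14,-31,-4,0,0,-8.1,-1,14,-31,-4,0,0,-8.1,-1,14,-31,-4,0,0,-8.1,-1,14,-31,-4,0,0,-8.1,-1,14,-31,-4,0,0,-8.1,-1,14,-31,-4,0,0,-8.1,-1,14,-31,-4,0,0,-8.1,-1,14,-31,-4,0,0,-8.1,-1,14,-31,-4,0,0,-8.1,-1,14,-31,-4,0,0,-8.1,-1,14,-31,-4,0,0,-8.1,-1,14,-31,-4,0,0,-8.1,-1,14,-31,-4,0,0,-8.1,-1,14,-31,-4,0,0,-8.1,-1,14,-31,-4,0,0,-8.1,-1,14,-31,-4,0,0,-8.1,-1,0,0,0,0,0,0,-1,0,0,0,0,0,0], squeeze=30)

```text
t: 2.0
tcp_pos: [523.8, 83.8, 160.6]
orientation: [-3.106, -0.469, 0.002]
wrist_force: [0.1, 0.2, 0.6]
width: 88.3
gripper_force: 0.0
```

>>> arm_command(motion=[-1,0,0,-30,0,0,0,-1,0,0,-30,0,0,0,-1,0,0,-25,0,0,0,-1,0,0,-13,0,0,0,-1,0,0,0,0,0,0,0.3,0,0,0,0,0,0,1,0,0,0,0,0,0,1,0,0,0,0,0,0,1,0,0,0,0,0,0,1,0,0,0,0,0,0], squeeze=30)

```text
t: 3.0
tcp_pos: [524.7, 84.3, 63.9]
orientation: [3.106, 0.47, 0.002]
wrist_force: [0.7, -0.3, 0.2]
width: 50.4
gripper_force: 0.0
```

```bash
python3 - <<'E'
import numpy as np
y=np.radians(17.2);p=0.112+np.linspace(0,1.02,18)
s=130.5*np.cos(0.112)-130.5*np.cos(p);z=130.5*np.sin(p)-130.5*np.sin(.112)
for a in np.diff(np.c_[s*np.cos(y),s*np.sin(y),z],axis=0).round(1):print(a)
E
```

```text
[1.1 0.3 7.8]
[1.5 0.5 7.7]
[1.9 0.6 7.6]
[2.4 0.7 7.4]
[2.8 0.9 7.3]
[3.2 1.  7.1]
[3.6 1.1 6.9]
[4.  1.2 6.6]
[4.4 1.3 6.4]
[4.7 1.5 6.1]
[5.1 1.6 5.8]
[5.4 1.7 5.4]
[5.7 1.8 5.1]
[6.  1.8 4.7]
[6.2 1.9 4.3]
[6.5 2.  3.9]
[6.7 2.1 3.5]
```

Still closing, so I'll wait.

>>> arm_command(motion=[1,0,0,0,0,0,0,1,0,0,0,0,0,0,1,0,0,0,0,0,0,1,0,0,0,0,0,0,1,0,0,0,0,0,0])

```text
t: 3.5
tcp_pos: [524.1, 84.3, 63.1]
orientation: [-3.106, -0.47, 0.0]
wrist_force: [0.4, 0.5, 0.2]
width: 10.0
gripper_force: 0.0
```

The fingers have passed 28 mm, so they missed the handle. I'll open and look.

>>> arm_command(motion=[-1,0,0,0,0,0,0,-1,0,0,0,0,0,0,-1,0,0,0,0,0,0])

```text
t: 3.8
tcp_pos: [524.1, 84.3, 63.2]
orientation: [-3.106, -0.47, 0.0]
wrist_force: [-1.0, 0.9, 0.4]
width: 32.1
gripper_force: 0.0
```

```bash
python3 - <<'E'
from h import *
t=snap('top','t1')[:,:,::-1];s=snap('scene','s1')[:,:,::-1]
o=np.zeros((600,800,3),np.uint8)
o[:,:400]=cv2.resize(t[155:230,185:235],(400,600),interpolation=cv2.INTER_CUBIC)
o[:,400:]=cv2.resize(s[125:200,185:235],(400,600),interpolation=cv2.INTER_CUBIC)
cv2.imwrite('pics/c1.png',o)
print(robot.read_state()['tcp_pos'],proj('top',robot.read_state()['tcp_pos']),proj('scene',robot.read_state()['tcp_pos']))
E
```

```text
[524.16605085  84.35792546  63.21532765] [215.16049931 205.53624025] [208.13512681 181.92728038]
```

View pics/c1.png

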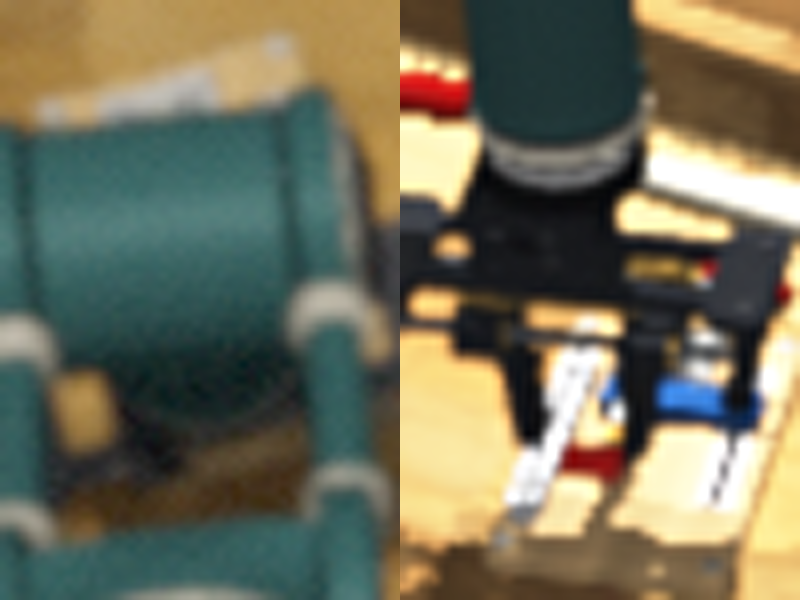

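The scene crop shows both fingertips level with or just above the handle, with tips near (527,442) and (635,450) and the handle at (592,460) fully visible. The tips therefore sit higher than expected, and the fingers closed above the handle. I'll go down 12 mm, which still clears the fence, and close again.

>>> arm_command(motion=[-0.2,0,0,0,0,0,0,-0.2,0,0,0,0,0,0,-0.2,0,0,-4,0,0,0,-0.2,0,0,-4,0,0,0,-0.2,0,0,-4,0,0,0,0.2,0,0,0,0,0,0,0.5,0,0,0,0,0,0,0.5,0,0,0,0,0,0,0.5,0,0,0,0,0,0])

```text
t: 4.8
tcp_pos: [524.9, 82.1, 51.2]
orientation: [3.102, 0.472, 0.001]
wrist_force: [2.3, -9.1, -2.6]
width: 27.3
gripper_force: 30.0
```

It is gripped at 27.3 mm, with a 2 mm side offset. I'll regrip 7 mm deeper and re-centred.

>>> arm_command(motion=[0.05,0,0,0,0,0,0,0.05,0.6,-2,0,0,0,0,0.05,0,0,-3,0,0,0,0.05,0,0,-4,0,0,0,0.05,0,0,0,0,0,0])

```text
t: 5.3
tcp_pos: [524.1, 82.4, 43.4]
orientation: [-3.106, -0.47, 0.002]
wrist_force: [0.3, 0.2, -0.2]
width: 41.9
gripper_force: 0.0
```

```bash
python3 - <<'E'
from h import *
s=snap('scene','s2')[:,:,::-1]
cv2.imwrite('pics/c2.png',cv2.resize(s[140:200,180:240],(600,600),interpolation=cv2.INTER_CUBIC))
print(robot.read_state()['tcp_pos'],robot.read_state()['wrist_force'],proj('scene',robot.read_state()['tcp_pos']))
E
```

```text
[524.20806568  82.44941217  43.66251176] [-0.49707659  0.08503644 -0.65881766] [208.92503488 186.11750304]
```

View pics/c2.png

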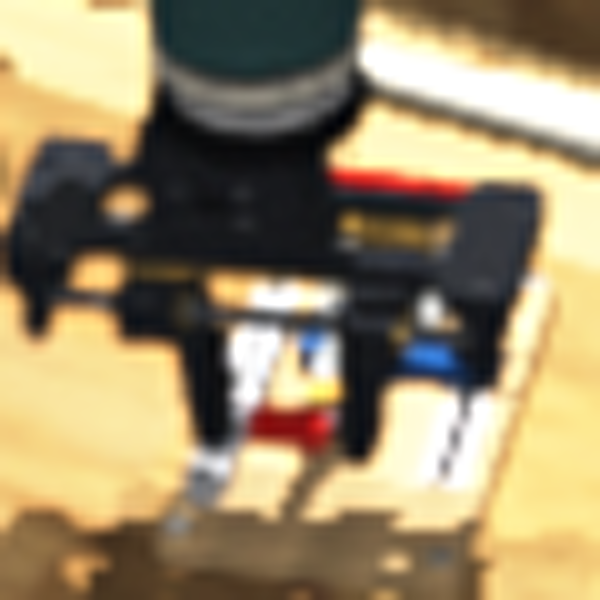

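The fingers now straddle the handle: tips at crop (210,440) and (358,455), handle at (290,425). In effect the tips sit about at the reported TCP height, so I'll take heights from what I see. Closing.

>>> arm_command(motion=[0.5,0,0,0,0,0,0,0.7,0,0,0,0,0,0,0.7,0,0,0,0,0,0,0.7,0,0,0,0,0,0], squeeze=40)

```text
t: 5.75
tcp_pos: [524.9, 82.0, 44.2]
orientation: [3.106, 0.47, 0.0]
wrist_force: [0.2, -2.4, -1.2]
width: 27.9
gripper_force: 40.0
```

>>> arm_command(motion=[0.7,1.1,0.3,7.8,0,0,0,0.7,1.5,0.5,7.7,0,0,0,0.7,1.9,0.6,7.6,0,0,0,0.7,2.4,0.7,7.4,0,0,0,0.7,0,0,0,0,0,0])

```text
t: 6.25
tcp_pos: [531.5, 84.0, 74.7]
orientation: [3.106, 0.47, -0.001]
wrist_force: [2.7, -2.9, -6.5]
width: 27.5
gripper_force: 40.1
```

The grip is holding, with -6.5 N from the spring. Continuing along the arc.

>>> arm_command(motion=[0.7,2.8,0.9,7.3,0,0,0,0.7,3.2,1.0,7.1,0,0,0,0.7,3.6,1.1,6.9,0,0,0,0.7,4.0,1.2,6.6,0,0,0,0.7,4.4,1.3,6.4,0,0,0,0.7,4.7,1.5,6.1,0,0,0,0.7,5.1,1.6,5.8,0,0,0,0.7,5.4,1.7,5.4,0,0,0,0.7,5.7,1.8,5.1,0,0,0,0.7,6.0,1.8,4.7,0,0,0,0.7,6.2,1.9,4.3,0,0,0,0.7,6.5,2.0,3.9,0,0,0,0.7,6,2,3.0,0,0,0,0.7,0,0,0,0,0,0,0.7,0,0,0,0,0,0,0.7,0,0,0,0,0,0])

```text
t: 7.85
tcp_pos: [594.6, 102.9, 147.6]
orientation: [3.104, 0.47, -0.003]
wrist_force: [0.3, -7.3, -0.6]
width: 27.6
gripper_force: 40.0
```

The clip is open: the rise matches 1.0 rad. I'll release, back off upward and go to above the blank's near part.

>>> arm_command(motion=[0.2,0,0,0,0,0,0,0,0,0,0,0,0,0,0,0,0,0,0,0,0,-0.2,0,0,20,0,0,0,-1,0,0,40,0,0,0,-1,-4,-30,20,0,0,0,-1,-4,-35,0,0,0,-0.5,-1,-5,-35,0,0,0,-0.5,-1,-5,-35,0,0,0,-0.5,-1,-5,-35,0,0,0,-0.5,-1,-5,-35,0,0,0,-0.5,-1,-5,-35,-20,0,0,-0.5,-1,-5,-35,-30,0,0,-0.5,-1,-5,-35,-35,0,0,-0.5,-1,-5,-35,-35,0,0,0,-1,0,-7,-35,0,0,0,-1,0,0,0,0,0,0,-1,0,0,0,0,0,0])

```text
t: 9.65
tcp_pos: [547.0, -247.2, 72.2]
orientation: [-3.119, -0.361, 0.002]
wrist_force: [0.3, -0.4, 1.2]
width: 88.5
gripper_force: 0.0
```

```bash
python3 - <<'E'
from h import *
s=snap('scene','s3')[:,:,::-1];t=snap('top','t3')[:,:,::-1]
o=np.zeros((600,800,3),np.uint8)
o[:,:400]=cv2.resize(s[155:230,170:220],(400,600),interpolation=cv2.INTER_CUBIC) if 0 else cv2.resize(s[140:215,185:235],(400,600),interpolation=cv2.INTER_CUBIC)
o[:,400:]=cv2.resize(s[150:240,265:325],(400,600),interpolation=cv2.INTER_CUBIC)
cv2.imwrite('pics/c3.png',o)
r=robot.read_state();print(r['tcp_pos'],r['orientation'],r['wrist_force'],proj('scene',r['tcp_pos']))
h=cv2.cvtColor(s,cv2.COLOR_BGR2HSV);m=(((h[...,0]<8)|(h[...,0]>172))&(h[...,1]>120)&(h[...,2]>70))[130:200,190:240]
k,l,st,ce=cv2.connectedComponentsWithStats(m.astype(np.uint8));print(ce+[190,130],st[:,4]);print(proj('scene',[594.6,102.9,165]))
E
```

```text
[ 549.1538717  -247.5534231    74.70492585] [3.11896905 0.36285355 0.00499485] [ 0.09645812 -0.35258506 -0.29511483] [294.60482055 202.98824465]
[[214.52688804 164.87657949]
 [191.42105263 136.89473684]
 [211.4        147.9       ]
 [210.         156.        ]
 [223.95744681 159.17021277]] [3403   19   30    1   47]
[211.88040967 147.90736678]
```

View pics/c3.png

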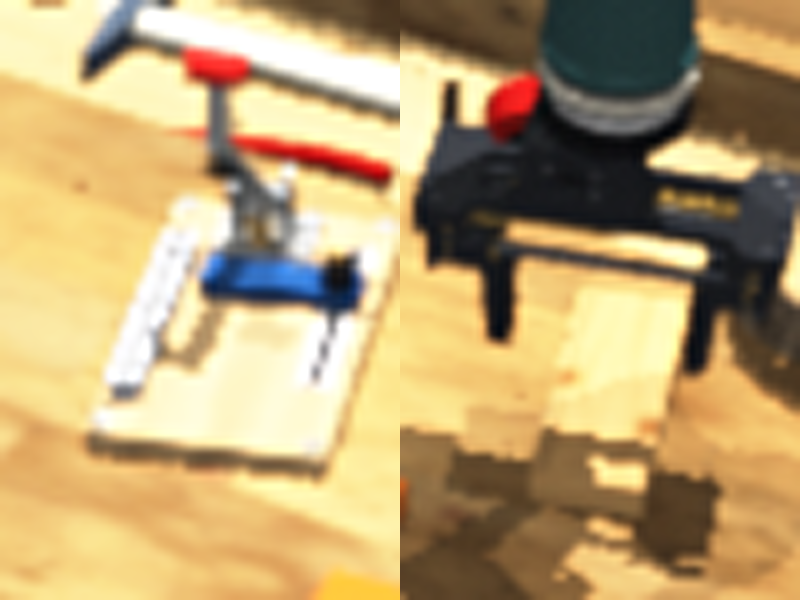

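The left crop shows the clip standing open, with its handle at (211.4,147.9) exactly where predicted. The right crop shows the gripper straddling the blank, and the tips' midpoint (294.5,202.9) coincides with the projected TCP, so the tips really are at TCP height. I'll go down and feel for the bench.

>>> arm_command(motion=[-1,0,0,-20,0,0,0,-1,0,0,-20,0,0,0,-1,0,0,-15,0,0,0,-1,0,0,-5,0,0,0,-1,0,0,0,0,0,0,-1,0,0,-2,0,0,0,-1,0,0,-2,0,0,0,-1,0,0,0,0,0,0])

```text
t: 10.55
tcp_pos: [547.6, -248.0, 8.7]
orientation: [3.12, 0.361, 0.001]
wrist_force: [0.2, 0.3, 0.4]
width: 87.9
gripper_force: 0.0
```

>>> arm_command(motion=[-1,0,0,-2,0,0,0,-1,0,0,-2,0,0,0,-1,0,0,0,0,0,0,-1,0,0,0,0,0,0])

```text
t: 10.95
tcp_pos: [547.1, -247.7, 4.1]
orientation: [-3.121, -0.361, 0.0]
wrist_force: [0.9, 0.3, 0.2]
width: 88.3
gripper_force: 0.0
```

>>> arm_command(motion=[0,0,0,0,0,0,0,0,0,0,0,0,0,0,0,0,0,0,0,0,0,0,0,0,0,0,0,0,0,0,0,0,0,0,0,0,0,0,0,0,0,0], squeeze=25)

```text
t: 11.55
tcp_pos: [547.3, -247.8, 4.4]
orientation: [3.121, 0.362, 0.0]
wrist_force: [0.3, 0.0, -0.8]
width: 59.7
gripper_force: 25.0
```

Gripped at 59.7 mm. I'll lift it and carry it to the jig's open end, turning +3.5°.

>>> arm_command(motion=[0,0,0,15,0,0,0,0,0,0,25,0,0,0,0,0,0,25,0,0,0,0,-8,15,5,0,0,0.35,0,-8,26,0,0,0,0.35,0,-8,31,0,0,0,0.35,0,-8,31,0,0,0,0.35,0,-8,31,0,0,0,0.35,0,-8,31,0,0,0,0.35,0,-8,31,0,0,0,0.35,0,-8,31,0,0,0,0.35,0,-8,31,0,0,0,0.35,0,-8,31,0,0,0,0.35,0,0,20,0,0,0,0,0,0,0,0,0,0,0,0,0,0,0,0,0,0])

```text
t: 13.15
tcp_pos: [466.1, 61.7, 73.9]
orientation: [3.108, 0.46, -0.002]
wrist_force: [-0.7, -0.2, -0.3]
width: 59.7
gripper_force: 25.0
```

```bash
python3 - <<'E'
from h import *
s=snap('scene','s4')[:,:,::-1];r=robot.read_state();print(r['tcp_pos'],r['orientation'],r['width'],r['gripper_force'])
cv2.imwrite('pics/c4.png',cv2.resize(s[140:215,165:240],(600,600),interpolation=cv2.INTER_CUBIC))
E
```

```text
[466.44308569  61.10833006  74.03722709] [ 3.10779893e+00  4.57946391e-01 -1.19544094e-03] 59.60715057311105 24.962140917778015
```

View pics/c4.png

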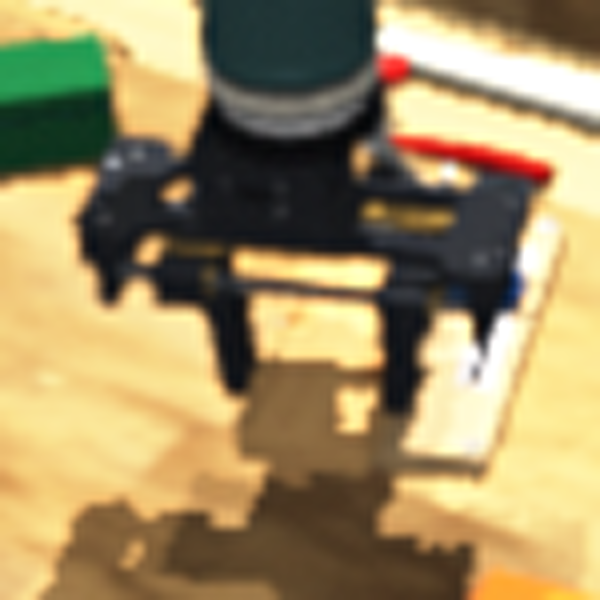

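The blank is held level between the fingers (tips at crop (238,385) and (397,405)), heading into the jig. Lowering it to the base.

>>> arm_command(motion=[0,0,0,-20,0,0,0,0,0,0,-18,0,0,0,0,0,0,-10,0,0,0,0,0,0,-3,0,0,0,0,0,0,0,0,0,0,0,0,0,0,0,0,0])

```text
t: 13.8
tcp_pos: [467.9, 61.0, 23.9]
orientation: [3.108, 0.456, 0.002]
wrist_force: [0.8, -0.7, -0.7]
width: 59.7
gripper_force: 25.0
```

>>> arm_command(motion=[0,0,0,-2,0,0,0,0,0,0,-1,0,0,0,0,0,0,-1,0,0,0,0,0,0,0,0,0,0,0,0,0,0,0,0,0])

```text
t: 14.3
tcp_pos: [467.3, 61.3, 19.4]
orientation: [3.108, 0.457, 0.0]
wrist_force: [0.0, 0.8, -1.1]
width: 59.7
gripper_force: 25.0
```

>>> arm_command(motion=[0,0,0,-0.7,0,0,0,0,0,0,0,0,0,0,0,0,0,-0.7,0,0,0,0,0,0,0,0,0,0])

```text
t: 14.7
tcp_pos: [467.1, 61.2, 18.1]
orientation: [3.108, 0.457, -0.0]
wrist_force: [-2.3, 0.1, 3.8]
width: 59.8
gripper_force: 25.0
```

On the base, at +3.8 N. I'll ease off slightly, soften the grip and slide 20 mm in along jig x.

>>> arm_command(motion=[0,0,0,0.5,0,0,0,0,1.9,0.57,0,0,0,0,0,1.9,0.57,0,0,0,0,0,1.9,0.57,0,0,0,0,0,1.9,0.57,0,0,0,0,0,1.9,0.57,0,0,0,0,0,1.9,0.57,0,0,0,0,0,1.9,0.57,0,0,0,0,0,1.9,0.57,0,0,0,0,0,1.9,0.57,0,0,0,0,0,1.9,0.57,0,0,0,0,0,0,0,0,0,0,0], squeeze=7)

```text
t: 15.9
tcp_pos: [486.7, 67.0, 18.6]
orientation: [-3.108, -0.457, -0.001]
wrist_force: [-1.3, -1.0, 2.2]
width: 59.9
gripper_force: 7.0
```

Now I'll feel for the fence sideways, along jig +y.

>>> arm_command(motion=[0,-0.2,0.6,0,0,0,0,0,-0.2,0.6,0,0,0,0,0,-0.2,0.6,0,0,0,0,0,-0.2,0.6,0,0,0,0,0,0,0,0,0,0,0,0,0,0,0,0,0,0])

```text
t: 16.5
tcp_pos: [485.7, 69.4, 18.5]
orientation: [-3.108, -0.457, -0.001]
wrist_force: [1.8, -0.1, 0.8]
width: 59.8
gripper_force: 7.0
```

>>> arm_command(motion=[0,-0.2,0.6,0,0,0,0,0,-0.2,0.6,0,0,0,0,0,-0.2,0.6,0,0,0,0,0,0,0,0,0,0,0,0,0,0,0,0,0,0])

```text
t: 17.0
tcp_pos: [485.0, 70.8, 18.4]
orientation: [3.108, 0.457, 0.0]
wrist_force: [0.5, -5.3, 1.6]
width: 60.0
gripper_force: 7.0
```

The fence is touched, at about -5 N, and the position is consistent with y≈0. I'll ease off the fence a little and advance toward the stop in 1 mm steps.

>>> arm_command(motion=[0,0.1,-0.4,0,0,0,0,0,0.96,0.29,0,0,0,0,0,0.96,0.29,0,0,0,0,0,0.96,0.29,0,0,0,0,0,0.96,0.29,0,0,0,0,0,0.96,0.29,0,0,0,0,0,0,0,0,0,0,0,0,0,0,0,0,0,0])

```text
t: 17.8
tcp_pos: [486.9, 71.3, 17.6]
orientation: [3.107, 0.457, -0.01]
wrist_force: [-5.1, -6.8, 5.1]
width: 60.3
gripper_force: 7.0
```

```bash
python3 - <<'E'
from bench import robot
r=robot.read_state();print(r['wrist_force'],r['wrist_torque'])
E
```

```text
[-5.10343505 -6.82944617  5.07492129] [-1.18410929  0.87325957 -0.15083758]
```

There is resistance of about 7 N along jig x, possibly the stop. I'll relax 1.5 mm and look.

>>> arm_command(motion=[0,-1.4,-0.7,0.3,0,0,0,0,0,0,0,0,0,0,0,0,0,0,0,0,0])

```text
t: 18.1
tcp_pos: [487.5, 71.4, 18.2]
orientation: [-3.108, -0.457, 0.002]
wrist_force: [-0.4, -3.0, -0.6]
width: 59.6
gripper_force: 7.0
```

```bash
python3 - <<'E'
from h import *
s=snap('scene','s5')[:,:,::-1];t=snap('top','t5')[:,:,::-1];r=robot.read_state();print(r['tcp_pos'],r['orientation'],r['wrist_force'],r['wrist_torque'])
o=np.zeros((600,800,3),np.uint8)
o[:,:400]=cv2.resize(s[145:205,190:230],(400,600),interpolation=cv2.INTER_CUBIC)
o[:,400:]=cv2.resize(t[155:215,190:230],(400,600),interpolation=cv2.INTER_CUBIC)
cv2.imwrite('pics/c5.png',o)
E
```

```text
[487.89317517  71.54878919  18.34895873] [-3.10804171e+00 -4.56771492e-01  1.56413393e-03] [-0.08333207 -2.68156648 -0.51358281] [-0.55977857  0.29265152 -0.06801846]
```

View pics/c5.png

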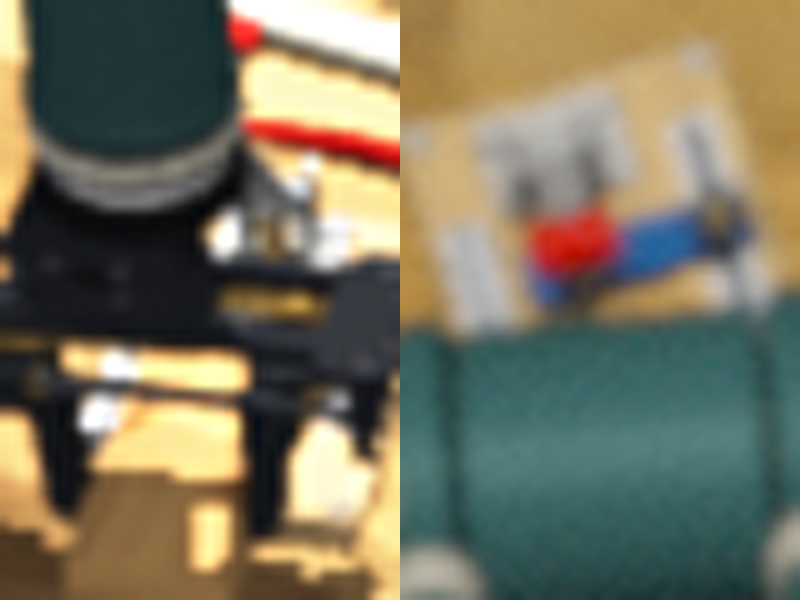

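The top crop shows the stop's near edge running from (540,303) to about (745,255), with the stop unmoved. After relaxing, the TCP went forward with no x-force, so that was jamming on the fence. I'll take off the side pressure and advance gently, and measure the stop from this picture.

>>> arm_command(motion=[0,0.2,-0.7,0.2,0,0,0,0,0.5,0.15,0,0,0,0,0,0.5,0.15,0,0,0,0,0,0.5,0.15,0,0,0,0,0,0.5,0.15,0,0,0,0,0,0,0,0,0,0,0])

```text
t: 18.8
tcp_pos: [490.7, 71.5, 19.0]
orientation: [-3.108, -0.457, -0.0]
wrist_force: [1.1, -0.2, -0.7]
width: 60.4
gripper_force: 7.0
```

```bash
python3 - <<'E'
from h import *
r=robot.read_state();print(r['wrist_force'],r['wrist_torque'])
t=cv2.imread('pics/t0.png');f=8;x0,y0=190,165
u=cv2.cvtColor(cv2.resize(t[y0:200,x0:235],None,fx=f,fy=f,interpolation=cv2.INTER_CUBIC),cv2.COLOR_BGR2HSV)
m=((u[...,0]>98)&(u[...,0]<130)&(u[...,1]>90)).astype(np.uint8)
c=cv2.findContours(m,cv2.RETR_EXTERNAL,cv2.CHAIN_APPROX_NONE)[0]
P=np.vstack([np.array([ray('top',(p+.5)/f-.5+[x0,y0],27)[:2] for p in k[:,0]]) for k in c if cv2.contourArea(k)>100])
a=np.radians(16.7);R=np.array([[np.cos(a),-np.sin(a)],[np.sin(a),np.cos(a)]])
J=(P-[599.3,107.1])@R
print(J.min(0),J.max(0))
for lo in range(-50,25,10):
    q=J[(J[:,1]>lo)&(J[:,1]<lo+10)]
    if len(q):print(lo,q[:,0].min().round(1),q[:,0].max().round(1))
E
```

```text
[ 1.13774761 -0.17995146 -0.70588117] [-0.05598252  0.15689879  0.00166001]
[  6.08801901 -42.19190718] [22.6785362  18.21512987]
-50 8.3 15.2
-40 7.0 22.4
-30 6.1 22.6
-20 6.3 22.7
0 10.3 17.6
10 6.9 22.6
```

The forces are near zero and the stop face is estimated about 3–4 mm further on. Continuing in small steps.

>>> arm_command(motion=[0,0.5,0.15,0,0,0,0,0,0.5,0.15,0,0,0,0,0,0.5,0.15,0,0,0,0,0,0.5,0.15,0,0,0,0,0,0,0,0,0,0,0])

```text
t: 19.3
tcp_pos: [492.7, 72.0, 18.9]
orientation: [-3.108, -0.457, -0.0]
wrist_force: [-0.1, 0.1, -1.3]
width: 59.9
gripper_force: 7.0
```

>>> arm_command(motion=[0,0.4,0.1,0,0,0,0,0,0.4,0.1,0,0,0,0,0,0.4,0.1,0,0,0,0,0,0,0,0,0,0,0])

```text
t: 19.7
tcp_pos: [493.9, 72.3, 18.9]
orientation: [-3.108, -0.457, -0.0]
wrist_force: [0.2, -0.2, -0.6]
width: 60.0
gripper_force: 7.0
```

>>> arm_command(motion=[0,0.4,0.1,0,0,0,0,0,0.4,0.1,0,0,0,0,0,0.4,0.1,0,0,0,0,0,0.4,0.1,0,0,0,0,0,0,0,0,0,0,0])

```text
t: 20.2
tcp_pos: [495.4, 72.7, 18.9]
orientation: [-3.108, -0.457, -0.0]
wrist_force: [-0.0, -0.7, -1.4]
width: 60.1
gripper_force: 7.0
```

>>> arm_command(motion=[0,0.4,0.1,0,0,0,0,0,0.4,0.1,0,0,0,0,0,0.4,0.1,0,0,0,0,0,0.4,0.1,0,0,0,0,0,0,0,0,0,0,0])

```text
t: 20.7
tcp_pos: [496.8, 73.0, 18.9]
orientation: [3.108, 0.457, -0.001]
wrist_force: [-0.3, -0.3, -0.3]
width: 60.3
gripper_force: 7.0
```

>>> arm_command(motion=[0,0.4,0.1,0,0,0,0,0,0.4,0.1,0,0,0,0,0,0.4,0.1,0,0,0,0,0,0.4,0.1,0,0,0,0,0,0,0,0,0,0,0])

```text
t: 21.2
tcp_pos: [497.0, 73.0, 18.6]
orientation: [3.108, 0.456, -0.005]
wrist_force: [-5.8, -3.0, 4.4]
width: 59.8
gripper_force: 7.0
```

Firm contact at about 6.4 N straight along jig x with little side force: that is the stop. I'll relax, set it down, press lightly to the fence and push lightly again.

>>> arm_command(motion=[0,-0.9,-0.3,0,0,0,0,0,0,0,-0.5,0,0,0,0,-0.15,0.5,0,0,0,0,0,-0.15,0.5,0,0,0,0,0,0,0,0,0,0,0])

```text
t: 21.7
tcp_pos: [497.0, 73.2, 18.5]
orientation: [3.107, 0.457, -0.002]
wrist_force: [-3.8, -6.0, 4.5]
width: 59.8
gripper_force: 7.0
```

```bash
python3 - <<'E'
from bench import robot
r=robot.read_state();print(r['tcp_pos'],r['wrist_force'],r['wrist_torque'])
E
```

```text
[497.02948084  73.15297712  18.50891916] [-3.83692274 -6.01080527  4.50734965] [-1.05060373  0.86042897 -0.22279812]
```

The fence contact is centred near the blank's middle, but flushness isn't certain. I'll let the blank square itself: release, then nudge its side (near jig x -62) and afterwards its end with closed fingers.

>>> arm_command(motion=[0,-0.5,-0.5,0,0,0,0,-0.6,0,0,0,0,0,0,-0.6,0,0,0,0,0,0,-0.6,0,0,0,0,0,0,-0.6,0,0,20,0,0,0,-0.6,0,0,40,0,0,0,1,10,-20,0,0,0,0,1,20,-20,0,0,0,0,1,20,-10,0,0,0,0,1,15,0,0,0,0,0,1,0,0,0,0,0,0], squeeze=15)

```text
t: 22.8
tcp_pos: [564.3, 23.4, 79.0]
orientation: [3.108, 0.456, 0.004]
wrist_force: [0.2, -0.3, -0.1]
width: 32.3
gripper_force: 0.0
```

```bash
python3 - <<'E'
from h import *
s=snap('scene','s6')[:,:,::-1];t=snap('top','t6')[:,:,::-1]
o=np.zeros((600,800,3),np.uint8)
o[:,:400]=cv2.resize(s[145:205,190:230],(400,600),interpolation=cv2.INTER_CUBIC)
o[:,400:]=cv2.resize(t[155:215,190:230],(400,600),interpolation=cv2.INTER_CUBIC)
cv2.imwrite('pics/c6.png',o)
r=robot.read_state();p=r['tcp_pos'];a=np.radians(16.7);d=p[:2]-[601,105]
print(p,r['width'],'jig',d[0]*np.cos(a)+d[1]*np.sin(a),-d[0]*np.sin(a)+d[1]*np.cos(a))
E
```

```text
[561.58156218  23.8803218   78.14196151] 24.779665795060144 jig -61.06645935197424 -66.3709497759661
```

View pics/c6.png

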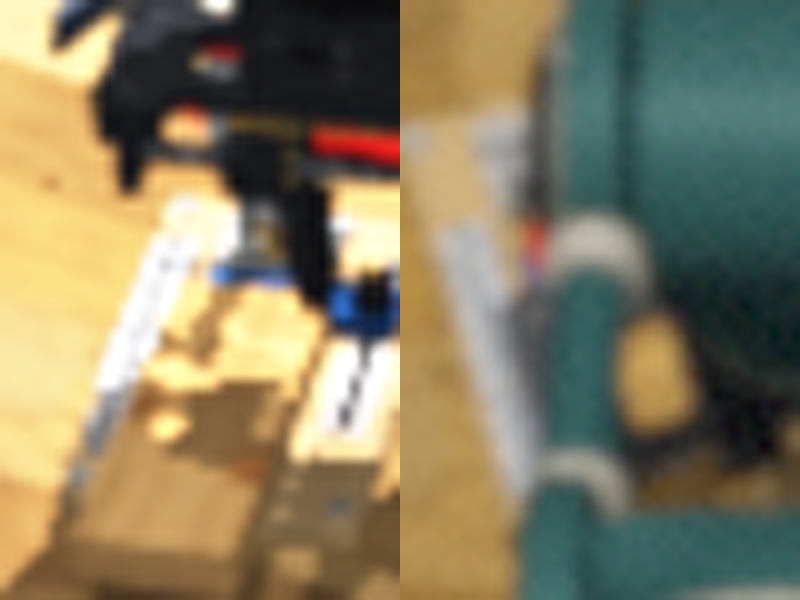

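The blank lies flat in the jig along the fence, with its front near the blue stop (crop (250,270)) and its near end at (160,560). Now I'll lower the closed fingers to the right of it and nudge it toward the fence.

>>> arm_command(motion=[1,0,0,-10,0,0,0,1,0,0,-10,0,0,0,1,0,0,-14,0,0,0,1,0,0,-15,0,0,0,1,0,0,-3,0,0,0,1,-0.6,1.9,0,0,0,0,1,-0.6,1.9,0,0,0,0,1,-0.6,1.9,0,0,0,0,1,-0.6,1.9,0,0,0,0,1,-0.6,1.9,0,0,0,0,1,0,0,0,0,0,0])

```text
t: 24.0
tcp_pos: [559.0, 33.5, 26.7]
orientation: [3.108, 0.457, 0.001]
wrist_force: [-0.8, 0.1, -0.2]
width: 0.4
gripper_force: 0.0
```

>>> arm_command(motion=[1,-0.3,1,-1,0,0,0,1,-0.3,1,-1,0,0,0,1,-0.3,1,0,0,0,0,1,-0.3,1,0,0,0,0,1,-0.3,1,0,0,0,0,1,-0.3,1,0,0,0,0,1,0,0,0,0,0,0])

```text
t: 24.7
tcp_pos: [557.0, 39.3, 24.4]
orientation: [-3.108, -0.457, 0.0]
wrist_force: [-0.4, -0.1, -0.7]
width: 0.7
gripper_force: 0.0
```

>>> arm_command(motion=[1,-0.2,0.6,0,0,0,0,1,-0.2,0.6,0,0,0,0,1,-0.2,0.6,0,0,0,0,1,-0.2,0.6,0,0,0,0,1,0,0,0,0,0,0])

```text
t: 25.2
tcp_pos: [556.2, 41.7, 24.4]
orientation: [-3.108, -0.457, -0.0]
wrist_force: [-0.9, 0.0, -1.2]
width: 0.3
gripper_force: 0.0
```

>>> arm_command(motion=[1,-0.2,0.6,0,0,0,0,1,-0.2,0.6,0,0,0,0,1,-0.2,0.6,0,0,0,0,1,-0.2,0.6,0,0,0,0,1,0,0,0,0,0,0])

```text
t: 25.7
tcp_pos: [555.4, 44.1, 24.4]
orientation: [-3.108, -0.457, 0.0]
wrist_force: [-0.6, 0.1, -0.4]
width: 0.4
gripper_force: 0.0
```

>>> arm_command(motion=[1,-0.2,0.6,0,0,0,0,1,-0.2,0.6,0,0,0,0,1,-0.2,0.6,0,0,0,0,1,-0.2,0.6,0,0,0,0,1,-0.2,0.6,0,0,0,0,1,0,0,0,0,0,0])

```text
t: 26.3
tcp_pos: [554.8, 46.8, 24.6]
orientation: [3.108, 0.457, 0.001]
wrist_force: [0.6, -1.3, 0.8]
width: 0.5
gripper_force: 0.7
```

Starting to touch. A little more, for a few newtons.

>>> arm_command(motion=[1,-0.2,0.6,0,0,0,0,1,-0.2,0.5,0,0,0,0,1,-0.1,0.4,0,0,0,0,1,0,0,0,0,0,0,1,0,0,0,0,0,0])

```text
t: 26.8
tcp_pos: [554.8, 47.5, 24.9]
orientation: [3.107, 0.457, 0.002]
wrist_force: [1.0, -5.4, 1.5]
width: 0.3
gripper_force: 2.5
```

>>> arm_command(motion=[1,-0.2,0.6,0,0,0,0,1,0,0,0,0,0,0,1,0.5,-1.7,0,0,0,0,1,1.2,-4,0,0,0,0,1,1.2,-4,0,0,0,0,1,0,0,20,0,0,0,1,0,0,20,0,0,0,1,-30,5,10,0,0,0,1,-42,7,0,0,0,0,1,-42,7,0,0,0,0,1,0,0,-20,0,0,0,1,0,0,-20,0,0,0,1,0,0,-10,0,0,0,1,0,0,0,0,0,0])

```text
t: 28.2
tcp_pos: [441.0, 58.3, 22.9]
orientation: [-3.108, -0.456, 0.006]
wrist_force: [0.0, -0.0, 1.7]
width: 0.6
gripper_force: 0.0
```

>>> arm_command(motion=[1,1.9,0.5,0,0,0,0,1,1.9,0.5,0,0,0,0,1,1.9,0.5,0,0,0,0,1,1.9,0.5,0,0,0,0,1,1,0.3,0,0,0,0,1,1,0.3,0,0,0,0,1,0,0,0,0,0,0])

```text
t: 28.9
tcp_pos: [451.4, 60.8, 24.2]
orientation: [3.108, 0.457, -0.003]
wrist_force: [-4.0, -2.1, 3.1]
width: 0.3
gripper_force: 2.0
```

>>> arm_command(motion=[1,0.3,0.1,0,0,0,0,1,0,0,0,0,0,0,1,0,0,0,0,0,0])

```text
t: 29.2
tcp_pos: [451.4, 60.8, 24.2]
orientation: [3.108, 0.457, -0.003]
wrist_force: [-4.5, -2.6, 3.7]
width: 0.8
gripper_force: 2.6
```

Steady at about 5 N against the stop. I'll back off and go above the open handle.

>>> arm_command(motion=[1,-2,-0.6,0,0,0,0,1,-4,-1.2,0,0,0,0,1,-4,-1.2,0,0,0,0,0.5,0,0,40,0,0,0,0,0,0,45,0,0,0,0,0,0,45,0,0,0,0,10,3,45,0,0,0,0,35,11,11,0,0,0,0,40,12,0,0,0,0,0,40,12,0,0,0,0,0,28,8,0,0,0,0,0,0,0,0,0,0,0,0,0,0,0,0,0,0], squeeze=40)

```text
t: 30.5
tcp_pos: [595.4, 104.2, 209.7]
orientation: [-3.108, -0.457, 0.002]
wrist_force: [-0.6, 0.6, 0.0]
width: 44.4
gripper_force: 0.0
```

```bash
python3 - <<'E'
from h import *
s=snap('scene','s7')[:,:,::-1]
cv2.imwrite('pics/c7.png',cv2.resize(s[125:205,190:240],(500,800)[::1],interpolation=cv2.INTER_CUBIC)[:600])
cv2.imwrite('pics/c7.png',cv2.resize(s[130:205,185:245],(480,600),interpolation=cv2.INTER_CUBIC))
r=robot.read_state();print(r['tcp_pos'],r['width'])
E
```

```text
[594.7071263  103.95718566 209.8030468 ] 43.890657167035414
```

View pics/c7.png

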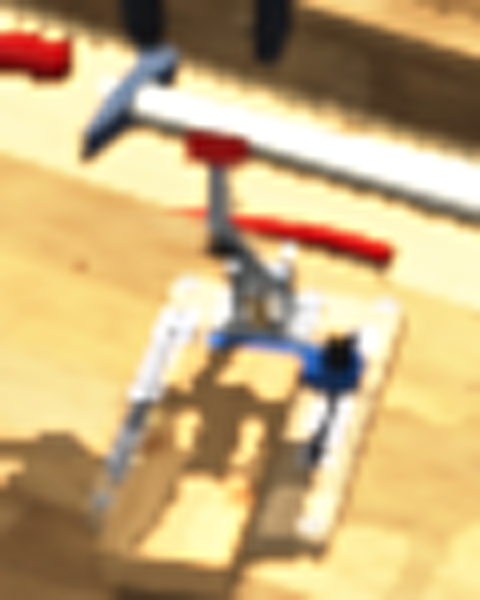

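The blank is flush along the fence and against the blue stop (crop (260,350)). The fingers are above the handle at (217,148). I'll go down and pinch it.

>>> arm_command(motion=[0,0,-1,-25,0,0,0,0,0,0,-20,0,0,0,0,0,0,-12,0,0,0,0,0,0,-5,0,0,0,0,0,0,0,0,0,0,0.7,0,0,0,0,0,0,0.7,0,0,0,0,0,0,0.7,0,0,0,0,0,0,0.7,0,0,0,0,0,0], squeeze=40)

```text
t: 31.45
tcp_pos: [596.4, 103.3, 149.7]
orientation: [-3.108, -0.457, -0.003]
wrist_force: [0.2, 0.5, 4.4]
width: 27.6
gripper_force: 40.0
```

```bash
python3 - <<'E'
import numpy as np
y=np.radians(16.7);p=0.112+np.r_[1.0,.95,np.linspace(.9,.115,18)]
s=-130.5*np.cos(p);z=130.5*np.sin(p)
D=np.diff(np.c_[s*np.cos(y),s*np.sin(y),z],axis=0);print(D.round(1).tolist(),D.sum(0))
E
```

```text
[[-5.5, -1.7, -3.0], [-5.4, -1.6, -3.3], [-4.8, -1.4, -3.3], [-4.7, -1.4, -3.5], [-4.5, -1.4, -3.8], [-4.3, -1.3, -4.0], [-4.2, -1.2, -4.2], [-4.0, -1.2, -4.4], [-3.8, -1.1, -4.6], [-3.6, -1.1, -4.7], [-3.4, -1.0, -4.9], [-3.1, -0.9, -5.1], [-2.9, -0.9, -5.2], [-2.7, -0.8, -5.3], [-2.4, -0.7, -5.5], [-2.2, -0.7, -5.6], [-1.9, -0.6, -5.7], [-1.7, -0.5, -5.8], [-1.4, -0.4, -5.8]] [-66.43237593 -19.93066793 -87.63475816]
```

>>> arm_command(motion=[0.7,-5.5,-1.7,-3.0,0,0,0,0.7,-5.4,-1.6,-3.3,0,0,0,0.7,-4.8,-1.4,-3.3,0,0,0,0.7,-4.7,-1.4,-3.5,0,0,0,0.7,-4.5,-1.4,-3.8,0,0,0,0.7,-4.3,-1.3,-4.0,0,0,0,0.7,-4.2,-1.2,-4.2,0,0,0,0.7,-4.0,-1.2,-4.4,0,0,0,0.7,0,0,0,0,0,0])

```text
t: 32.35
tcp_pos: [558.1, 91.9, 119.9]
orientation: [3.108, 0.457, 0.002]
wrist_force: [-2.9, -0.8, 6.9]
width: 27.7
gripper_force: 40.0
```

>>> arm_command(motion=[0.7,-3.8,-1.1,-4.6,0,0,0,0.7,-3.6,-1.1,-4.7,0,0,0,0.7,-3.4,-1.0,-4.9,0,0,0,0.7,-3.1,-0.9,-5.1,0,0,0,0.7,-2.9,-0.9,-5.2,0,0,0,0.7,-2.7,-0.8,-5.3,0,0,0,0.7,-2.4,-0.7,-5.5,0,0,0,0.7,0,0,0,0,0,0])

```text
t: 33.15
tcp_pos: [535.1, 85.0, 81.9]
orientation: [3.108, 0.457, -0.003]
wrist_force: [-1.1, -1.2, -1.0]
width: 27.7
gripper_force: 40.0
```

>>> arm_command(motion=[0.7,-2.2,-0.7,-5.6,0,0,0,0.7,-1.9,-0.6,-5.7,0,0,0,0.7,-1.7,-0.5,-5.8,0,0,0,0.7,-0.8,-0.2,-3,0,0,0,0.7,0,0,0,0,0,0,0.7,0,0,0,0,0,0])

```text
t: 33.75
tcp_pos: [529.3, 83.3, 63.1]
orientation: [3.108, 0.457, -0.002]
wrist_force: [-3.5, -1.6, -3.3]
width: 27.4
gripper_force: 40.0
```

>>> arm_command(motion=[0.7,-0.4,-0.1,-1.5,0,0,0,0.7,-0.4,-0.1,-1.5,0,0,0,0.7,-0.2,0,-1,0,0,0,0.7,0,0,0,0,0,0,0.7,0,0,0,0,0,0])

```text
t: 34.25
tcp_pos: [529.1, 83.2, 62.0]
orientation: [3.108, 0.457, 0.001]
wrist_force: [-9.2, -3.0, 13.3]
width: 27.6
gripper_force: 40.0
```

It is seated: the clip is lying on the blank. I'll relieve the press and release gently.

>>> arm_command(motion=[0.7,-1,-0.3,1.5,0,0,0,0.7,-0.5,-0.1,0.5,0,0,0,0.7,0,0,0,0,0,0])

```text
t: 34.55
tcp_pos: [529.0, 83.2, 62.1]
orientation: [-3.108, -0.457, -0.007]
wrist_force: [3.4, 1.2, -4.0]
width: 27.3
gripper_force: 40.0
```

>>> arm_command(motion=[0.4,0.3,0.1,-0.4,0,0,0,0.1,0,0,0,0,0,0,0,0,0,0,0,0,0,0,0,0,0,0,0,0,0,0,0,10,0,0,0,0,0,0,30,0,0,0,0,0,0,40,0,0,0,0,-20,-40,40,0,0,0,0,-20,-50,20,0,0,0,0,-20,-50,0,0,0,0,0,-20,-50,0,0,0,0,0,0,-50,0,0,0,0,0,0,0,0,0,0,0,0,0,0,0,0,0,0])

```text
t: 35.95
tcp_pos: [456.0, -137.9, 192.5]
orientation: [-3.109, -0.451, -0.001]
wrist_force: [0.2, 0.2, -0.6]
width: 44.0
gripper_force: 0.0
```

```bash
python3 - <<'E'
from h import *
t=snap('top','t8')[:,:,::-1];s=snap('scene','s8')[:,:,::-1]
o=np.zeros((600,800,3),np.uint8)
o[:,:400]=cv2.resize(s[140:215,185:235],(400,600),interpolation=cv2.INTER_CUBIC)
o[:,400:]=cv2.resize(t[155:230,185:235],(400,600),interpolation=cv2.INTER_CUBIC)
cv2.imwrite('pics/c8.png',o)
E
```

```text
(no output)
```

View pics/c8.png

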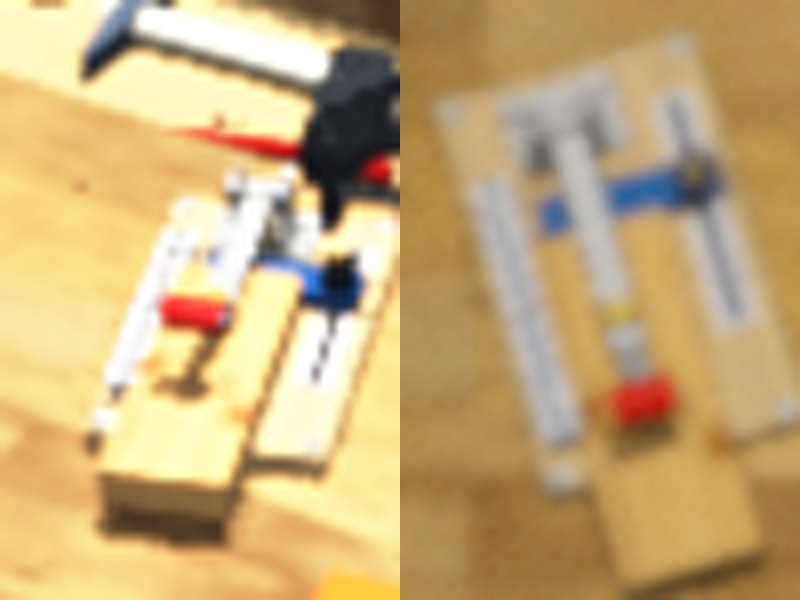

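The blank is flush along the fence and against the stop, the clip lies on it with the handle at top-crop (640,398), and the robot is clear. Handing in.

```bash
python3 -c "
from bench import robot
print(robot.close_job())"
```

```text
the job is handed in; nothing more can be done
None
```

I loaded the blank flush with the fence and against the stop, eased the clip down onto it and handed the job in with the robot clear; the bench gave no verdict, so the last pictures and about 5 N felt at the stop are my only checks.

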